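# Weigh a specimen pot behind the balance's sliding roof

## Task

Weigh the yellow-capped specimen pot: slide the glass roof of the balance fully back by its black pull, stand the pot gently in the middle of the round weighing pan and let go of it, then slide the roof shut again, past its spring catch, until it sits fully home against the front stops. The balance is delicate: never press hard on the pan, never ram the roof into its stops, keep the pot upright and leave the other things on the bench where they are.

Things in the scene. Friction and masses are not known exactly. Their poses are not given: they have to be found in the camera images.
- balance: Light-grey laboratory balance, fixed, 298 mm deep x 190 mm wide, rails 159 mm above the bench. Origin on the bench under the middle of the pan; x points from its front (control panel, towards the robot) to its rear, y to its left, z up. The roof pane slides along x. Behind the chamber (x over 79 mm) a solid housing. A dark catch housing on the right rail: y to -107 mm, x 20 to 64 mm.
- pan_middle (a point): Middle of the upper face of the unloaded steel pan (round, 96 mm across), 72 mm above the bench; axes as the balance. Chamber round it: glass walls, inside x -56 to +79 mm (a sill covers the first 14 mm), y -83 to +83 mm, open only at the top between the rails (160 mm clear in y, rail tops 159 mm above the bench); with the roof fully back, open from x -42 to +55 mm.
- pan: The steel weighing pan; origin 12 mm under the middle of its upper face. It rests on a springy load cell: it sinks 1 mm for each 4 N and meets an overload stop after 4 mm. More than 15 N on it damages the cell.
- roof (a joint): Glass roof pane along the balance's x in m; 0.116 = fully back; starts ajar. Friction 1.5 N. Catch and front stops are one steel keeper, clamped differently each time: the pane is home at an unknown roof = h, 0 to 0.014, to be felt. Closing, a spring roller resists from h + 0.010 with up to 7 N more; past h + 0.0025 it draws the pane home and holds it with 4 N; let go before that, it springs back.
- roof_pull (a point): Middle of the black pull on the roof pane: upright bar 13 mm thick (balance x), 74 mm long (balance y); its top is 187 mm above the bench, this point 174 mm, the pane's upper face 152 mm, the pull's low foot (24 mm wide in x) 155 mm. In the balance's frame this point is at x = -35 mm + roof, y = 0; axes as the balance. Over 35 N of the pane on its stops is ramming.
- pot_middle (a point): Middle of the white specimen pot, half-way up: 62 mm high, body 46 mm across, yellow cap 51 mm across over the top 12 mm; this point is 31 mm above its underside, z up. About 0.12 kg, loose on the bench. Hold it by or just under the cap so that the gripper's body stays above the balance's rails.
- specimen_pot: The same specimen pot; origin under its middle.
- bench_timer: White bench timer, 24 x 66 x 66 mm, standing loose on the bench; origin under its middle. A bystander.
- tape_roll: Roll of tape lying flat, 49 mm across, 19 mm high, loose; origin under its middle. A bystander.
- slide_box: Green slide box with a clear lid, 125 x 42 x 32 mm, loose; origin under its middle, long side along its x axis. A bystander.
Things that resemble listed ones, but are neither listed nor needed, are in the scene too. Of the things that look like the specimen_pot, the middle-sized one is meant.

How it is judged:
By the outcome, as a careful person would: the job done as asked, in the order asked, and still so for the second after the job is handed in, with the robot touching nothing.
It also fails if it takes over 67 s, if anything falls off the work surface, if the arm or the gripper's body presses on something with over 40 N, if the wrist force passes 120 N, or if a joint passes its speed limit or range.

## Robot

A 6-joint arm with a two-finger parallel gripper is mounted at the origin on a cart in front of the work surface, level with it; the furniture and walls round the work are solid. World frame = base frame: x ahead of the robot, y to its left, z up, the work surface at z = 0. Lengths are in m, angles in rad, forces in N, time in s.
With the tool pointing down it reaches from about 0.275 to 0.75 m from the base axis. Payload 10.2 kg.
Tool frame: the origin (TCP) lies at the centre of the arm's flange, where the gripper is bolted on; the fingertips stand 173 mm ahead of it and the grasp point (between the pads) lies 155 mm ahead of it; z points along the fingers, y is the direction in which the jaws open and shut (so a half turn about z gives the same grasp; the last joint's range is limited). The gripper opens to 85 mm and grips with 20 to 120 N. Pads are 22 mm wide; open, the fingers measure 114 mm over their backs; the gripper's body (76 mm by 85 mm) begins 54 mm behind the grasp point. The pads swing forward as they close: fully open they stand 13 mm farther back than shut.
Start: joints at [-1.483, 0.313, 1.498, -0, 1.331, -0.223], TCP at [0.161, -0.5, 0.405] pointing down, gripper open.
Joint ranges: [-2.94, 2.94], [-0.97, 2.17], [0.19, 2.56], [-1.23, 4.37], [0.02, 3.11], [-2.88, 2.88]. Speed limits (rad/s): [2.39, 2.39, 3.01, 3.14, 3.14, 3.14].

## Interface

Orientations are given as a 3x3 rotation matrix whose columns are the frame's x, y, z axes.
In Python, from bench import arm, cams, order gives the robot as it stands. The module is installed in compiled form; this text tells all that it offers.
- The arm moves only by the shell command python3 -m crank 'ROWS' [OPENING]. ROWS is JSON, a list of rows, each a list of 6 numbers: the shift along the tool's x, y, z in m, then the turn, a rotation vector about the tool's x, y, z in rad. A call has 1 to 20 rows; each row is the pose to reach, as a shift and turn from the pose commanded when the call began, along the tool's axes at that moment; what a row does not reach only later rows make up. A row lasts 1/8 s, in which the tool goes at most 62.5 mm and 10.7 degrees, less where a joint would pass 70% of its speed; a pose out of reach is approached as far as the arm can. A call with a gripper value outside its range is refused whole. OPENING is the closure in counts, from 0 (fully open) to 255 (shut), set as the call begins (- or left out, the last holds). The fingers move at their own pace and stop on an object; the grip force is fixed at half the most. Time passes only in rows, so rows that repeat a pose let the fingers close. It gives the time, the measured TCP pose, the force and the opening at its end, in the units of the state.
- arm.state(): the state, without advancing time (a new reading comes with each control period).
- cams.read_camera(name): name is "scene" or "top" or "wrist"; returns the picture (400x640x3 uint8, red, green, blue); there is no depth.
- cams.calibration(name): a dict with "fovy" (degrees; the focal length in pixels is half the picture's height over the tangent of half this angle, whatever the lens; pixels are square), "cx", "cy" (the principal point, pixels), "R" (3x3) and "t" (3): a world point X has camera coordinates R X + t. Camera axes: x right, y down, z forward; pixel columns grow to the right and rows downward; lengths in m; the calibration is good to about 2 mm. A picture is of the moment at which its call begins: read the wrist's pose just before it. calibration takes no time and is no camera call; for the wrist camera it gives the pose at the moment of the call.
- order.finish_job(): hands the job in, once; it reports no verdict.
The state is a dict: "clock": time; "q": joint angles; "joint_velocities": joint speeds; "tau": joint torques, N m; "position": TCP position; "tool_rot": TCP orientation; "force": force on the tool from outside, world axes, zero at the start; "ft_torque": the same for the moment, N m; "width": finger opening in m.
Only numpy, scipy, OpenCV 4.12 (cv2) and the standard library are available. Lean on these libraries where they do the work, as an engineer would, in place of code of your own. Each camera call takes 0.05 s, during which the arm holds its last target.

## Working session

There is one attempt and no reset: what is moved stays moved. The work goes in short steps, Python scripts to look and compute and a shell command to move; the robot and the scene stay as the last step left them, time stands still between calls to the robot, and variables do not carry over. Pictures are saved under pics/ and viewed, and the job is handed in when it is done.

```bash
mkdir -p pics
cat > h.py <<'E'
import numpy as np, cv2
from bench import arm, cams, order
def snap(n,f):
    c=cams.calibration(n); im=np.array(cams.read_camera(n)); cv2.imwrite('pics/'+f+'.png',im[:,:,::-1]); np.savez('pics/'+f+'.npz',im=im,**{k:np.array(v) for k,v in c.items()}); return im,c
def load(f):
    d=np.load('pics/'+f+'.npz'); return d['im'],{k:d[k] for k in d if k!='im'}
def foc(c): return 200/np.tan(np.radians(float(c['fovy']))/2)
def ray(c,u,v):
    f=foc(c);R=np.array(c['R']);t=np.array(c['t'])
    d=R.T@np.array([(u-c['cx'])/f,(v-c['cy'])/f,1]);return -R.T@t,d
def onz(c,u,v,z):
    o,d=ray(c,u,v);return o+d*(z-o[2])/d[2]
def proj(c,X):
    f=foc(c);p=np.array(c['R'])@np.array(X)+np.array(c['t']);return np.array([c['cx']+f*p[0]/p[2],c['cy']+f*p[1]/p[2]])
E
python3 - <<'E'
from h import *
s=arm.state();print(s['clock'],s['position'],s['tool_rot'],s['width'],s['force'])
for n in('scene','top','wrist'):
    im,c=snap(n,n+'0');print(n,c['fovy'],c['cx'],c['cy'],(-np.array(c['R']).T@np.array(c['t'])).round(3), np.array(c['R']).round(2).tolist())
E
```

```text
0.0 [ 0.160524   -0.49982228  0.40411768] [[ 9.52098577e-01  3.05791239e-01 -1.31083934e-04]
 [ 3.05791133e-01 -9.52097672e-01  1.34371051e-03]
 [ 2.86090195e-04 -1.31942917e-03 -9.99999089e-01]] 0.08546747574694623 [0.93484914 0.52933056 0.23370856]
scene 46.36680675917074 310.00785892179664 199.67626294364428 [-0.109  0.494  1.143] [[-0.63, -0.77, 0.01], [-0.57, 0.46, -0.68], [0.52, -0.43, -0.74]]
top 42.49744497685385 320.7927933981165 194.15422472326588 [ 0.296 -0.118  1.526] [[0.03, -1.0, 0.01], [-0.98, -0.03, -0.21], [0.21, 0.0, -0.98]]
wrist 68.55005710770494 317.0478176063268 202.43714702079183 [ 0.235 -0.476  0.374] [[0.31, -0.95, -0.0], [-0.91, -0.29, 0.31], [-0.29, -0.09, -0.95]]
```

View pics/scene0.png

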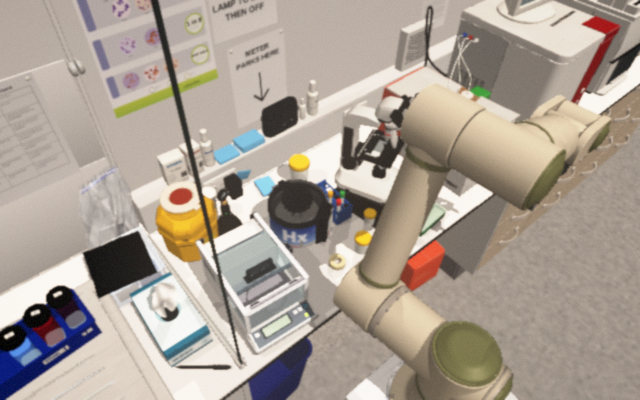

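View pics/top0.png

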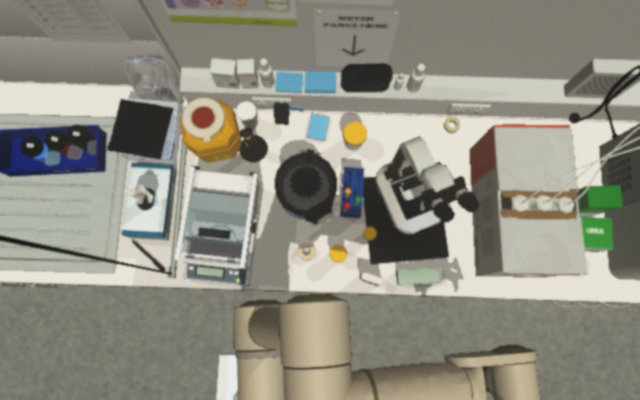

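View pics/wrist0.png

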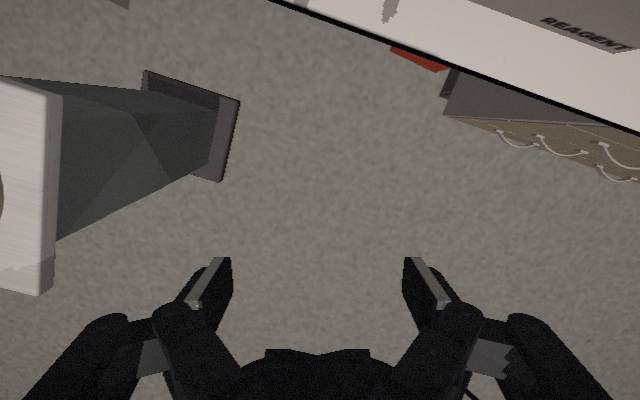

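The balance is at about (217,225) in top. There are three yellow caps: (355,133) large, (338,254) middle-sized and (370,233) small. The tape roll is at (307,252), the slide box at (420,276) and the thin timer at about (370,280). I'll zoom in and measure.

Run:
```python
from h import *
im,c=load('top0')
cv2.imwrite('pics/topz.png',cv2.resize(im[150:300,160:360,::-1],None,fx=4,fy=4,interpolation=cv2.INTER_CUBIC))
im2,c2=load('scene0')
cv2.imwrite('pics/scz.png',cv2.resize(im2[205:355,190:390,::-1],None,fx=4,fy=4,interpolation=cv2.INTER_CUBIC))
for n,i,cc in(('top',im,c),('scene',im2,c2)):
    hsv=cv2.cvtColor(i,cv2.COLOR_RGB2HSV)
    m=cv2.inRange(hsv,(15,150,120),(32,255,255))
    k,l,st,ce=cv2.connectedComponentsWithStats(m)
    for j in range(1,k):
        if st[j,4]>30:
            X=onz(cc,*ce[j],.062);f=foc(cc);z=(np.array(cc['R'])@X+np.array(cc['t']))[2]
            print(n,st[j],ce[j].round(1),X.round(3),'w mm',(st[j,2]*z/f*1000).round(1))
```

```text
top [ 181  101   59   60 1431] [216.  139.5] [0.764 0.201 0.062] w mm 175.5
top [344 122  22  23 411] [354.5 133.1] [ 0.798 -0.211  0.062] w mm 65.7
top [364 227  12  13 111] [369.5 233. ] [ 0.499 -0.26   0.062] w mm 34.4
top [330 246  16  16 197] [337.8 253.3] [ 0.438 -0.17   0.062] w mm 45.5
scene [178  71  38  18 113] [197.8  78.4] [ 1.464 -0.212  0.062] w mm 156.1
scene [115  88  57  25 201] [143.5  99.9] [1.464 0.028 0.062] w mm 221.4
scene [290 155  19  16 257] [298.8 162.5] [ 0.808 -0.222  0.062] w mm 64.4
scene [203 197  16  41 301] [211.4 215.8] [0.788 0.133 0.062] w mm 48.6
scene [ 156  206   53   55 1901] [182.3 231.9] [0.788 0.232 0.062] w mm 156.0
scene [364 208  12  11 102] [369.6 212.8] [ 0.495 -0.251  0.062] w mm 36.8
scene [355 231  17  15 189] [362.8 237.9] [ 0.438 -0.167  0.062] w mm 49.7
```

```bash
ls pics
```

```text
scene0.npz
scene0.png
scz.png
top0.npz
top0.png
topz.png
wrist0.npz
wrist0.png
```

View pics/topz.png

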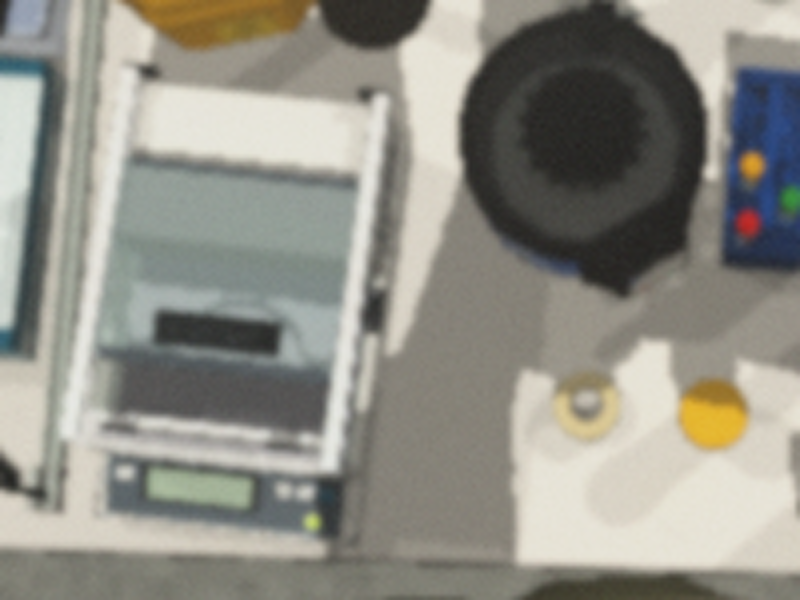

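View pics/scz.png

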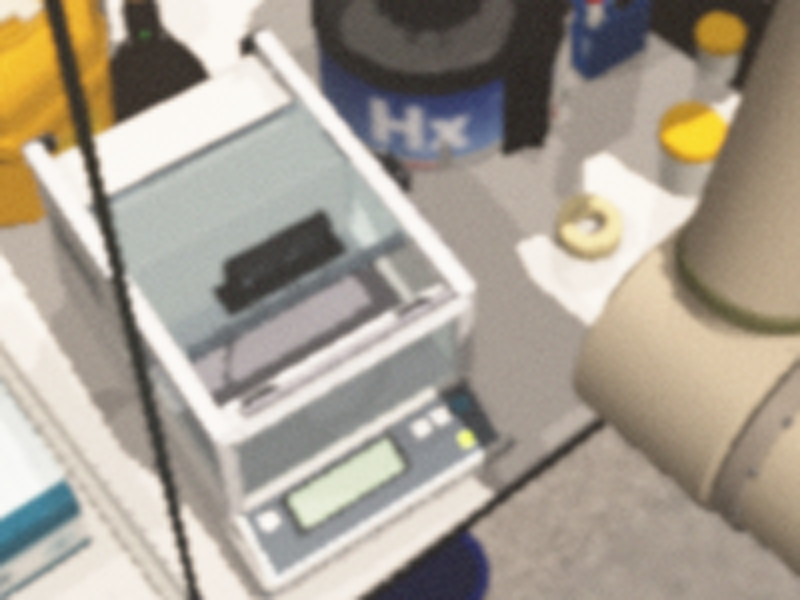

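Run:
```python
from h import *
im,c=load('top0');im2,c2=load('scene0')
def t(u,v,z): return onz(c,160+u/4,150+v/4,z).round(4)
def s(u,v,z): return onz(c2,190+u/4,205+v/4,z).round(4)
print('top rails');
for p in [(128,68),(65,438),(388,95),(342,470)]: print(p,t(*p,.159))
print('scene rails')
for p in [(30,145),(222,440),(263,33),(473,292)]: print(p,s(*p,.159))
print('pull top corners', [t(*p,.187) for p in[(157,310),(280,325),(278,354),(155,342)]])
print('scene pull', [s(*p,.187) for p in[(225,265),(325,212)]])
print('catch', [t(*p,.159) for p in[(376,290),(376,332)]])
print('Hx', t(583,130,.2), 'tape',t(587,405,.019))
```

```text
top rails
(128, 68) [0.6515 0.2394 0.159 ]
(65, 438) [0.398  0.2595 0.159 ]
(388, 95) [0.6385 0.0601 0.159 ]
(342, 470) [0.3831 0.0755 0.159 ]
scene rails
(30, 145) [0.6543 0.2397 0.159 ]
(222, 440) [0.3957 0.2621 0.159 ]
(263, 33) [0.6386 0.0644 0.159 ]
(473, 292) [0.3825 0.0845 0.159 ]
pull top corners [array([0.4812, 0.1992, 0.187 ]), array([0.474, 0.118, 0.187]), array([0.4549, 0.118 , 0.187 ]), array([0.4601, 0.1988, 0.187 ])]
scene pull [array([0.4782, 0.2013, 0.187 ]), array([0.4719, 0.1309, 0.187 ])]
catch [array([0.5035, 0.0603, 0.159 ]), array([0.4752, 0.0586, 0.159 ])]
Hx [ 0.6087 -0.0756  0.2   ] tape [ 0.445  -0.0807  0.019 ]
```

```bash
cat >> h.py <<'E'
from scipy.spatial.transform import Rotation as Ro
YAW=-0.076
def tgt(p,yaw):
    s=arm.state();R=np.array(s['tool_rot']);P=np.array(s['position'])
    cy,sy=np.cos(yaw),np.sin(yaw)
    T=np.array([[cy,sy,0],[sy,-cy,0],[0,0,-1.]])
    print('clock',round(s['clock'],2),'shift',(R.T@(np.array(p)-P)).round(4),'rv',Ro.from_matrix(R.T@T).as_rotvec().round(4),'q',np.round(s['q'],2))
E
python3 -c "
from h import *
tgt([.465,.160,.41],1.495)"
```

```text
clock 0.15 shift [ 0.4917 -0.5351 -0.0051] rv [-8.0000e-04 -8.0000e-04 -1.1842e+00] q [-1.48  0.31  1.5  -0.    1.33 -0.22]
```

```bash
python3 -m crank '[[0.03,-0.03,0,0,0,-0.06],[0.08,-0.08,0,0,0,-0.2],[0.12,-0.13,0,0,0,-0.3],[0.16,-0.17,0,0,0,-0.4],[0.2,-0.215,0,0,0,-0.5],[0.24,-0.26,0,0,0,-0.6],[0.28,-0.305,0,0,0,-0.7],[0.32,-0.35,-0.005,0,0,-0.8],[0.36,-0.39,-0.005,0,0,-0.9],[0.4,-0.435,-0.005,0,0,-1.0],[0.435,-0.475,-0.005,0,0,-1.1],[0.465,-0.508,-0.005,0,0,-1.16],[0.484,-0.528,-0.005,0,0,-1.18],[0.492,-0.535,-0.005,0,0,-1.184],[0.492,-0.535,-0.005,0,0,-1.184]]' 60
python3 - <<'E'
from h import *
snap('wrist','w1');snap('top','t1');tgt([.465,.160,.41],1.495)
E
```

```text
clock: 2.02
position: [0.4654, 0.1598, 0.4095]
tool_rot: [[0.076, 0.997, -0.001], [0.997, -0.076, -0.0], [-0.0, -0.001, -1.0]]
force: [0.3, -0.2, 1.0]
width: 0.0652
clock 2.12 shift [ 0.0008 -0.0002 -0.0003] rv [-0.0002  0.0002 -0.0013] q [ 0.09  0.24  1.59 -0.    1.32  0.17]
```

View pics/w1.png

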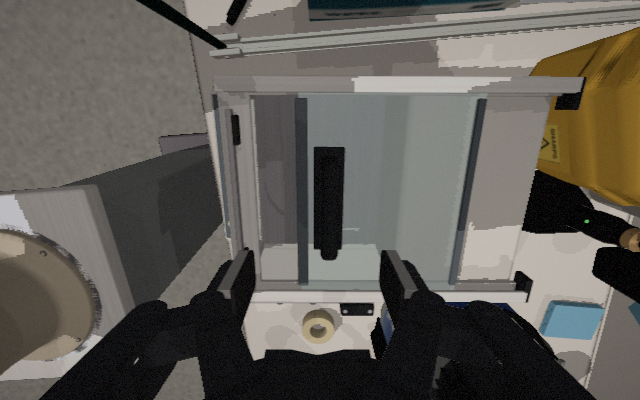

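Wrist view: image right is balance +x. The pull runs from (329,148) to (329,258). The rails run along v≈85 and v≈290, and the roof's front edge is at u≈302.

Run:
```python
from h import *
im,c=load('w1')
cv2.imwrite('pics/w1z.png',cv2.resize(im[65:315,200:450,::-1],None,fx=2.4,fy=2.4,interpolation=cv2.INTER_CUBIC))
for n,u,v,z in [('Lrail front-out',216,78,.159),('Lrail rear-out',583,78,.159),('Rrail front',247,302,.159),('Rrail rear',528,302,.159),('pull tl',315,148,.187),('pull tr',343,148,.187),('pull bl',315,248,.187),('pull br',340,248,.187),('catch',341,310,.155),('catch2',374,310,.155),('pane front',302,190,.152),('housing',470,190,.152)]:
    print(n,onz(c,u,v,z).round(4))
```

```text
Lrail front-out [0.4028 0.2624 0.159 ]
Lrail rear-out [0.6565 0.243  0.159 ]
Rrail front [0.3969 0.0792 0.159 ]
Rrail rear [0.6447 0.0602 0.159 ]
pull tl [0.4679 0.2128 0.187 ]
pull tr [0.486  0.2114 0.187 ]
pull bl [0.4623 0.1413 0.187 ]
pull br [0.4803 0.1399 0.187 ]
catch [0.4795 0.0613 0.155 ]
catch2 [0.5094 0.059  0.155 ]
pane front [0.4543 0.1758 0.152 ]
housing [0.5887 0.1655 0.152 ]
```

View pics/w1z.png

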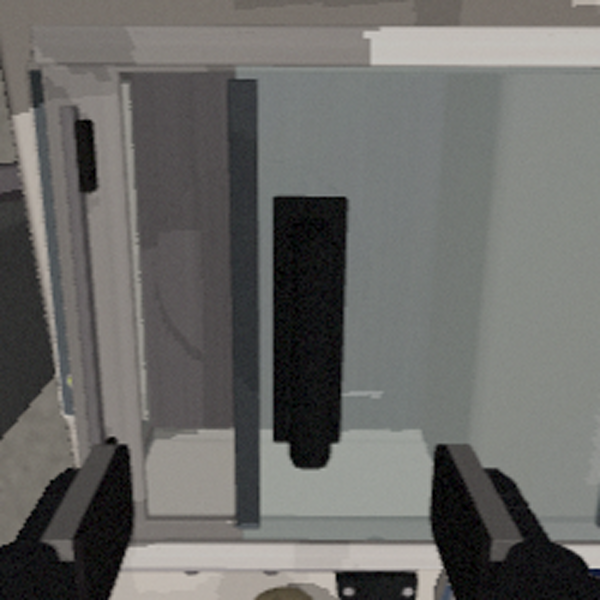

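Run:
```python
from h import *
im,c=load('w1')
for n,u,v,z in [('foot L',314.2,198,.155),('foot R',344.4,198,.155),('foot tl',314.2,147.5,.155),('foot bl',314.2,248.5,.155),('foot tr',344.6,147.5,.155),('foot br',341,248.5,.155),('bar bl',320.8,260,.187),('bar br',336.7,260,.187),('bar b',328.8,260,.187)]:
    print(n,onz(c,u,v,z).round(4))
g=cv2.cvtColor(im,cv2.COLOR_RGB2GRAY)[140:270,305:355]
cv2.imwrite('pics/pz.png',cv2.resize(cv2.convertScaleAbs(g,alpha=5),None,fx=5,fy=4.5))
O=np.array([.447,.164])
```

```text
foot L [0.4636 0.1693 0.155 ]
foot R [0.4877 0.1675 0.155 ]
foot tl [0.4668 0.2091 0.155 ]
foot bl [0.4601 0.1248 0.155 ]
foot tr [0.4897 0.2074 0.155 ]
foot br [0.4827 0.1231 0.155 ]
bar bl [0.4657 0.1312 0.187 ]
bar br [0.4774 0.1303 0.187 ]
bar b [0.4716 0.1308 0.187 ]
```

View pics/pz.png

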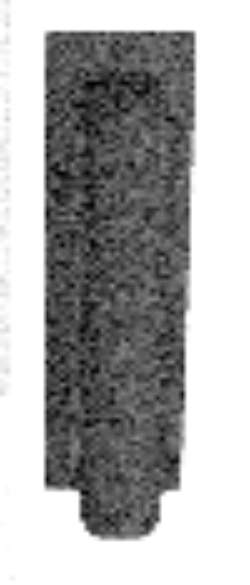

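```bash
python3 -c "
from h import *
tgt([.4746,.1665,.333],1.4947)"
```

```text
clock 2.12 shift [0.008  0.0089 0.0767] rv [-0.0002  0.0002 -0.001 ] q [ 0.09  0.24  1.59 -0.    1.32  0.17]
```

```bash
python3 -m crank '[[0.004,0.004,0.02,0,0,-0.001],[0.008,0.009,0.045,0,0,-0.001],[0.008,0.009,0.065,0,0,-0.001],[0.008,0.009,0.0765,0,0,-0.001],[0.008,0.009,0.0765,0,0,-0.001]]' 60
python3 - <<'E'
from h import *
snap('wrist','w2')
E
```

```text
clock: 2.75
position: [0.4749, 0.1668, 0.3331]
tool_rot: [[0.076, 0.997, -0.001], [0.997, -0.076, -0.0], [-0.0, -0.001, -1.0]]
force: [0.8, -0.0, 0.6]
width: 0.065
```

View pics/w2.png

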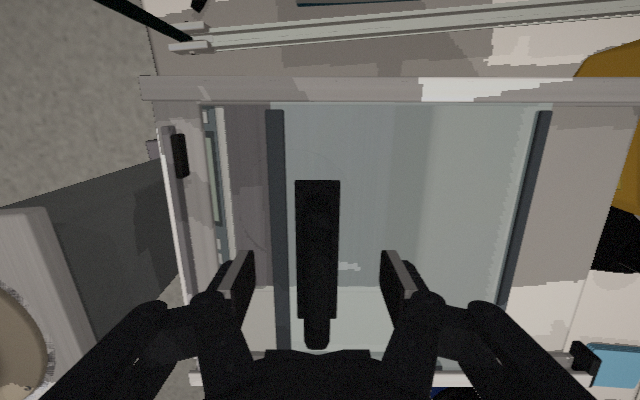

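The bar (u≈317) is centred between the pads (236 and 398), so I'll grip it.

```bash
python3 -m crank '[[0,0,0,0,0,0],[0,0,0,0,0,0],[0,0,0,0,0,0],[0,0,0,0,0,0],[0,0,0,0,0,0]]' 255
```

```text
clock: 3.42
position: [0.475, 0.1673, 0.3336]
tool_rot: [[0.075, 0.997, 0.001], [0.997, -0.075, 0.0], [0.0, 0.001, -1.0]]
force: [-1.1, -0.1, 6.1]
width: 0.0119
```

```bash
python3 -m crank '[[0,0.003,0,0,0,0],[0,0.01,0,0,0,0],[0,0.018,0,0,0,0],[0,0.026,0,0,0,0],[0,0.033,0,0,0,0],[0,0.038,0,0,0,0],[0,0.04,0,0,0,0]]'
python3 - <<'E'
from h import *
snap('wrist','w3');snap('top','t3')
E
```

```text
clock: 4.3
position: [0.5151, 0.1641, 0.3337]
tool_rot: [[0.075, 0.997, 0.001], [0.997, -0.075, -0.0], [-0.0, 0.001, -1.0]]
force: [-1.0, -1.4, 5.9]
width: 0.012
```

View pics/w3.png

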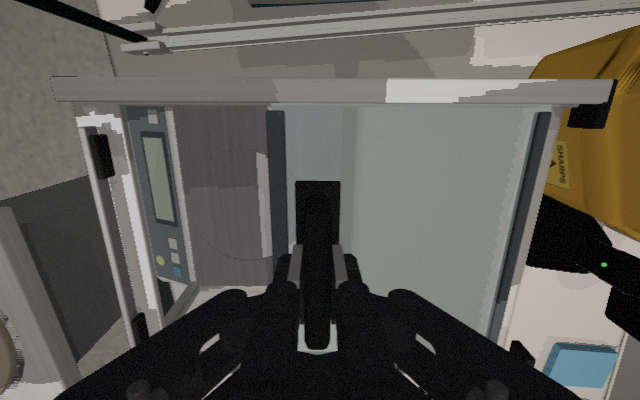

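```bash
python3 -m crank '[[0,0.003,0,0,0,0],[0,0.006,0,0,0,0],[0,0.008,0,0,0,0],[0,0.01,0,0,0,0]]'
python3 -m crank '[[0,0.001,0,0,0,0],[0,0.002,0,0,0,0],[0,0.003,0,0,0,0]]'
```

```text
clock: 4.9
position: [0.5249, 0.1634, 0.3336]
tool_rot: [[0.075, 0.997, 0.0], [0.997, -0.075, -0.0], [-0.0, 0.0, -1.0]]
force: [-2.4, -1.7, 6.3]
width: 0.0118
clock: 5.28
position: [0.5279, 0.1631, 0.3336]
tool_rot: [[0.075, 0.997, 0.0], [0.997, -0.075, -0.0], [-0.0, 0.0, -1.0]]
force: [-1.6, -2.2, 5.5]
width: 0.0119
```

```bash
python3 -m crank '[[0,0.001,0,0,0,0],[0,0.002,0,0,0,0],[0,0.003,0,0,0,0]]'
```

```text
clock: 5.65
position: [0.5309, 0.1629, 0.3336]
tool_rot: [[0.075, 0.997, 0.0], [0.997, -0.075, -0.0], [-0.0, 0.0, -1.0]]
force: [-2.2, -1.5, 5.7]
width: 0.0119
```

```bash
for i in 1; do python3 -m crank '[[0,0.001,0,0,0,0],[0,0.002,0,0,0,0],[0,0.003,0,0,0,0]]'; done
```

```text
clock: 6.02
position: [0.5338, 0.1627, 0.3336]
tool_rot: [[0.075, 0.997, 0.0], [0.997, -0.075, -0.0], [-0.0, 0.0, -1.0]]
force: [-2.1, -1.7, 5.5]
width: 0.0123
```

```bash
python3 -m crank '[[0,0.001,0,0,0,0],[0,0.002,0,0,0,0],[0,0.003,0,0,0,0]]'
```

```text
clock: 6.4
position: [0.5368, 0.1624, 0.3336]
tool_rot: [[0.075, 0.997, 0.0], [0.997, -0.075, -0.0], [-0.0, 0.0, -1.0]]
force: [-1.9, -0.6, 5.5]
width: 0.0118
```

```bash
python3 -m crank '[[0,0.001,0,0,0,0],[0,0.002,0,0,0,0],[0,0.003,0,0,0,0]]'
```

```text
clock: 6.78
position: [0.5386, 0.1625, 0.3336]
tool_rot: [[0.075, 0.997, -0.006], [0.997, -0.075, -0.001], [-0.001, -0.006, -1.0]]
force: [-19.8, -2.9, 14.9]
width: 0.0119
```

Rear stop felt at about 20 N. I'll ease off, release, rise and look.

```bash
python3 -m crank '[[0,-0.0012,0,0,0,0],[0,-0.0014,0,0,0,0]]'; python3 -m crank '[[0,0,0,0,0,0],[0,0,0,0,0,0],[0,0,0,0,0,0],[0,0,-0.03,0,0,0],[0,-0.04,-0.08,0,0,0],[-0.0,-0.08,-0.1,0,0,0],[0,-0.09,-0.1,0,0,0],[0,-0.09,-0.1,0,0,0]]' 100
python3 - <<'E'
from h import *
s=arm.state();print(s['position'],s['clock'])
snap('wrist','w4');snap('top','t4');snap('scene','s4')
E
```

```text
clock: 7.02
position: [0.5379, 0.1624, 0.3337]
tool_rot: [[0.075, 0.997, -0.002], [0.997, -0.075, -0.001], [-0.001, -0.002, -1.0]]
force: [-6.7, -3.0, 8.8]
width: 0.0117
clock: 8.02
position: [0.4486, 0.1693, 0.4328]
tool_rot: [[0.075, 0.997, -0.0], [0.997, -0.075, -0.0], [-0.0, -0.0, -1.0]]
force: [-0.6, -0.1, -0.1]
width: 0.0521
[0.44860973 0.16926345 0.43277285] 8.025
```

View pics/w4.png

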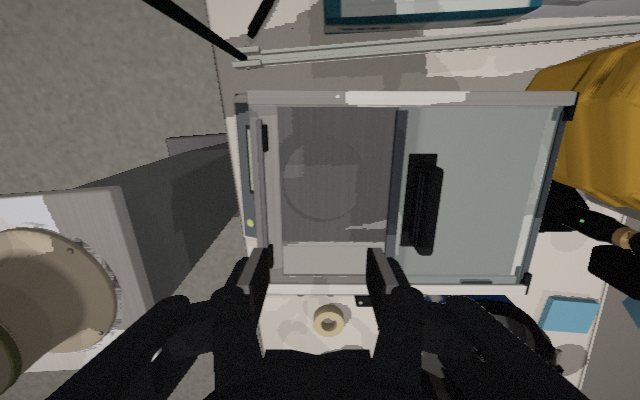

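View pics/s4.png

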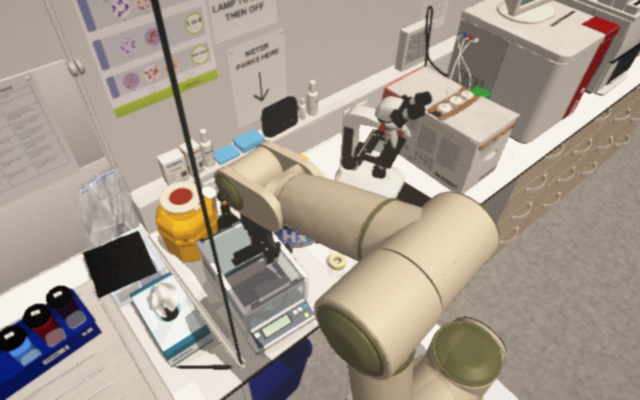

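The roof is back. The pan is a faint circle centred near (322,180) in the wrist view, so I'll enhance it.

Run:
```python
from h import *
im,c=load('w4')
g=cv2.cvtColor(im,cv2.COLOR_RGB2GRAY)[100:280,260:410]
g=cv2.GaussianBlur(g,(0,0),0.7)
g=cv2.createCLAHE(6,(3,3)).apply(g)
cv2.imwrite('pics/pan.png',cv2.resize(g,None,fx=3.3,fy=3.3,interpolation=cv2.INTER_CUBIC))
```

```text
(no output)
```

View pics/pan.png

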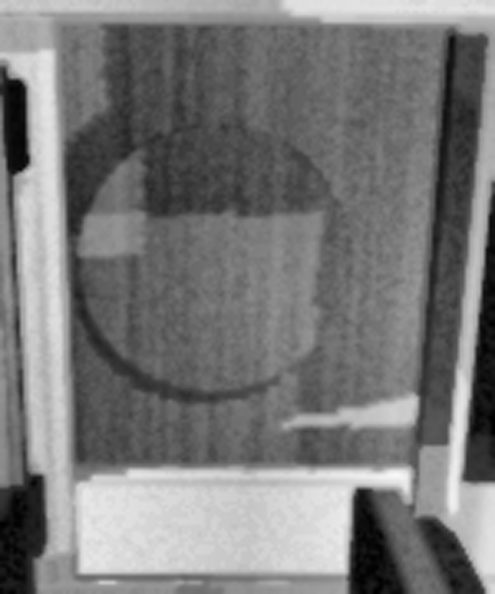

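Run:
```python
from h import *
im,c=load('w4')
pts=[(78,255),(83,222),(105,180),(145,147),(205,126),(250,133),(300,160),(328,210),(280,376),(205,392),(145,368),(100,325)]
W=np.array([onz(c,260+a/3.3,100+b/3.3,.072)[:2] for a,b in pts])
A=np.c_[2*W,np.ones(len(W))];x=np.linalg.lstsq(A,(W**2).sum(1),rcond=None)[0]
r=np.sqrt(x[2]+x[0]**2+x[1]**2);print('centre',x[:2],'r',r,(np.hypot(*(W-x[:2]).T)-r).round(4))
# rails/pull check
for n,u,v,z in [('Lrail front',249,93,.159),('Lrail rear',577,93,.159),('Rf',268,293,.159),('Rr',526,293,.159)]: print(n,onz(c,u,v,z).round(4))
```

```text
centre [0.45665684 0.16712536] r 0.04669077784916806 [ 0.0001  0.0004  0.0004 -0.      0.001   0.0003  0.0002 -0.0025  0.0017
  0.001  -0.0015 -0.0012]
Lrail front [0.4024 0.2619 0.159 ]
Lrail rear [0.657  0.2428 0.159 ]
Rf [0.3943 0.0806 0.159 ]
Rr [0.6432 0.0617 0.159 ]
```

```bash
python3 -c "
from h import *
tgt([.438,-.168,.36],3.0656)"
```

```text
clock 8.18 shift [-0.337   0.0141  0.0723] rv [-1.4000e-03 -9.0000e-04 -1.5702e+00] q [0.12 0.19 1.58 0.   1.37 0.19]
```

```bash
python3 -m crank '[[-0.03,0.0,0,0,0,-0.15],[-0.08,0.003,0,0,0,-0.33],[-0.13,0.006,0,0,0,-0.51],[-0.18,0.009,0,0,0,-0.69],[-0.23,0.012,0.02,0,0,-0.87],[-0.28,0.014,0.04,0,0,-1.05],[-0.315,0.014,0.06,0,0,-1.23],[-0.33,0.014,0.07,0,0,-1.4],[-0.337,0.014,0.072,-0.001,-0.001,-1.54],[-0.337,0.014,0.072,-0.001,-0.001,-1.57],[-0.337,0.014,0.072,-0.001,-0.001,-1.57]]' 30
python3 - <<'E'
from h import *
im,c=snap('wrist','w5');s=arm.state();print(s['position'])
hsv=cv2.cvtColor(im,cv2.COLOR_RGB2HSV)
m=cv2.inRange(hsv,(15,130,90),(34,255,255))
k,l,st,ce=cv2.connectedComponentsWithStats(m)
for j in range(1,k):
    if st[j,4]>150: print(st[j],ce[j].round(1),onz(c,*ce[j],.062).round(4))
E
```

```text
clock: 9.55
position: [0.4376, -0.1678, 0.361]
tool_rot: [[-0.997, 0.079, 0.001], [0.079, 0.997, 0.0], [-0.001, 0.0, -1.0]]
force: [-0.6, 0.4, -0.1]
width: 0.0752
[ 0.43751731 -0.16770463  0.36114796]
[ 289  170   52   52 2107] [314.7 195.5] [ 0.4387 -0.1708  0.062 ]
[217 236  37  34 657] [236.8 249.7] [ 0.4896 -0.2542  0.062 ]
```

View pics/w5.png

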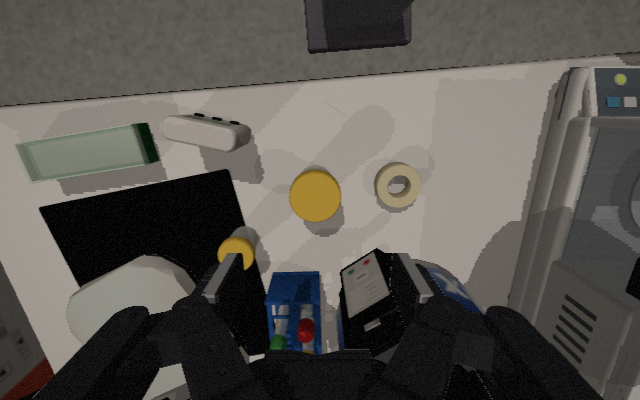

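Run:
```python
from h import *
im,c=load('w5')
for z in(0,.06,.12): print(onz(c,380,252,z).round(3),onz(c,295,272,z).round(3))
tgt([.4385,-.1703,.209],3.0656)
```

```text
[ 0.537 -0.097  0.   ] [ 0.557 -0.206  0.   ]
[ 0.505 -0.109  0.06 ] [ 0.521 -0.198  0.06 ]
[ 0.472 -0.121  0.12 ] [ 0.485 -0.19   0.12 ]
clock 9.6 shift [-0.001  -0.0025  0.1521] rv [ 0.0001  0.0012 -0.0023] q [-0.62  0.23  1.73  0.    1.18 -2.11]
```

Run:
```python
from h import *
im,c=load('w5');_,ct=load('top0')
for uw,ut in(((380,250),(160+622/4,150+297/4)),((342,270),(160+580/4,150+280/4))):
    o1,d1=ray(c,*uw);o2,d2=ray(ct,*ut);d1/=np.linalg.norm(d1);d2/=np.linalg.norm(d2)
    s=np.linalg.lstsq(np.c_[d1,-d2],o2-o1,rcond=None)[0];print((o1+s[0]*d1).round(3),(o2+s[1]*d2).round(3))
```

```text
[ 0.524 -0.101  0.019] [ 0.526 -0.104  0.019]
[ 0.538 -0.148  0.035] [ 0.534 -0.073  0.037]
```

```bash
python3 -m crank '[[-0.001,-0.0025,0.02,0,0,-0.002],[-0.001,-0.0025,0.05,0,0,-0.002],[-0.001,-0.0025,0.08,0,0,-0.002],[-0.001,-0.0025,0.11,0,0,-0.002],[-0.001,-0.0025,0.135,0,0,-0.002],[-0.001,-0.0025,0.149,0,0,-0.002],[-0.001,-0.0025,0.152,0,0,-0.002],[-0.001,-0.0025,0.152,0,0,-0.002]]' 30
python3 - <<'E'
from h import *
im,c=snap('wrist','w6')
E
```

```text
clock: 10.6
position: [0.4386, -0.1705, 0.2098]
tool_rot: [[-0.997, 0.074, 0.002], [0.074, 0.997, -0.001], [-0.002, -0.001, -1.0]]
force: [-0.3, -0.1, 0.6]
width: 0.0754
```

View pics/w6.png

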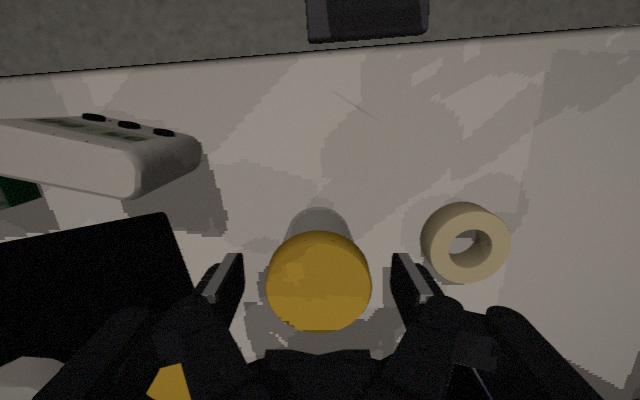

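The cap is centred between the pads (cap u 267–372, pads 243–392). I'll close on it and lift slightly.

```bash
python3 -m crank '[[0,0,0,0,0,0],[0,0,0,0,0,0],[0,0,0,0,0,0],[0,0,0,0,0,0]]' 255; python3 -m crank '[[0,0,-0.01,0,0,0],[0,0,-0.03,0,0,0],[0,0,-0.03,0,0,0]]'
python3 - <<'E'
from h import *
im,c=snap('wrist','w7')
E
```

```text
clock: 11.15
position: [0.4385, -0.1705, 0.2101]
tool_rot: [[-0.997, 0.074, 0.003], [0.074, 0.997, -0.001], [-0.003, -0.001, -1.0]]
force: [-1.0, 1.2, 6.9]
width: 0.0493
clock: 11.52
position: [0.4385, -0.1706, 0.2405]
tool_rot: [[-0.997, 0.074, 0.004], [0.074, 0.997, -0.002], [-0.004, -0.002, -1.0]]
force: [-0.5, -0.6, -1.3]
width: 0.0492
```

View pics/w7.png

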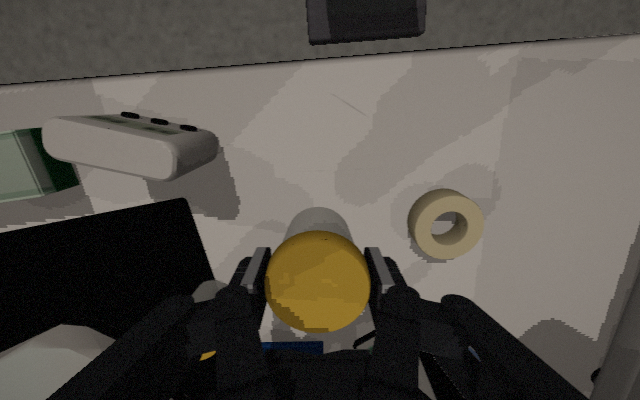

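Run:
```python
from h import *
for f,z in(('w7',.0927),('w6',.062)):
    im,c=load(f)
    hsv=cv2.cvtColor(im,cv2.COLOR_RGB2HSV)
    m=cv2.inRange(hsv,(15,130,90),(34,255,255))
    k,l,st,ce=cv2.connectedComponentsWithStats(m)
    j=1+np.argmax(st[1:,4]);x,y,w,h=st[j,:4]
    print(st[j],onz(c,x+w/2,y+h/2,z).round(4),onz(c,x+w/2,y,z).round(4),onz(c,x+w/2,y+h,z).round(4))
tgt([.4567,.1671,.45],3.0656)
```

```text
[ 266  232  104  101 8107] [ 0.4371 -0.171   0.0927] [ 0.4118 -0.1691  0.0927] [ 0.4657 -0.1731  0.0927]
[ 265  233  106  100 8182] [ 0.4371 -0.1707  0.062 ] [ 0.4121 -0.1689  0.062 ] [ 0.4654 -0.1728  0.062 ]
clock 11.57 shift [ 0.006   0.3378 -0.2107] rv [-0.0006  0.0024  0.0022] q [-0.62  0.41  1.85  0.    0.88 -2.12]
```

```bash
python3 -m crank '[[0,0,-0.02,0,0,0],[0,0,-0.06,0,0.001,0],[0,0.01,-0.1,0,0.002,0.001],[0,0.04,-0.14,0,0.002,0.002],[0.001,0.08,-0.17,0,0.002,0.002],[0.002,0.12,-0.18,0,0.002,0.002],[0.003,0.16,-0.18,0,0.002,0.002],[0.004,0.2,-0.18,0,0.002,0.002],[0.005,0.24,-0.18,0,0.002,0.002],[0.006,0.28,-0.18,0,0.002,0.002],[0.006,0.31,-0.18,0,0.002,0.002],[0.006,0.328,-0.18,0,0.002,0.002],[0.006,0.336,-0.18,0,0.002,0.002],[0.006,0.338,-0.18,0,0.002,0.002],[0.006,0.338,-0.18,0,0.002,0.002]]'
python3 - <<'E'
from h import *
im,c=snap('wrist','w8');snap('top','t8');tgt([.4567,.1672,.2821],3.0656)
E
```

```text
clock: 13.45
position: [0.4571, 0.1667, 0.419]
tool_rot: [[-0.997, 0.076, -0.001], [0.076, 0.997, -0.0], [0.001, -0.0, -1.0]]
force: [-0.1, -0.1, -0.5]
width: 0.0496
clock 13.55 shift [0.0003 0.0006 0.1371] rv [-0.0001 -0.0007 -0.0006] q [ 0.11  0.22  1.58  0.    1.34 -1.39]
```

View pics/w8.png

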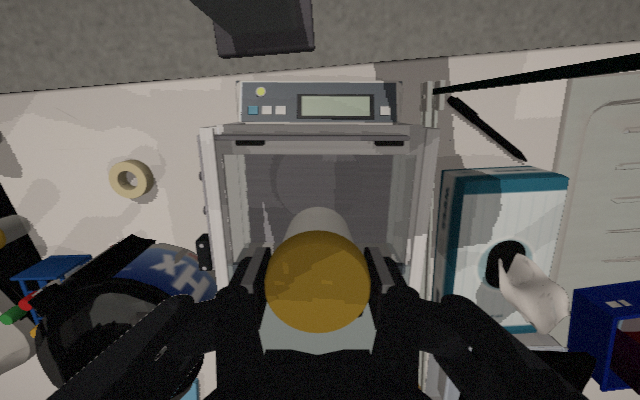

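The pot is centred over the open chamber, between the rails at u≈215 and u≈430. I'll lower it.

```bash
python3 -m crank '[[0,0,0.015,0,0,0],[0,0.0005,0.04,0,-0.001,0],[0,0.0005,0.065,0,-0.001,0],[0,0.0005,0.09,0,-0.001,0],[0,0.0005,0.11,0,-0.001,0],[0,0.0005,0.122,0,-0.001,0],[0,0.0005,0.129,0,-0.001,0],[0,0.0005,0.131,0,-0.001,0],[0,0.0005,0.131,0,-0.001,0]]'
```

```text
clock: 14.68
position: [0.457, 0.1676, 0.2885]
tool_rot: [[-0.997, 0.076, 0.001], [0.076, 0.997, 0.0], [-0.001, 0.0, -1.0]]
force: [1.0, 0.4, -1.1]
width: 0.0494
```

```bash
python3 -m crank '[[0,0,0.002,0,0,0],[0,0,0.004,0,0,0],[0,0,0.005,0,0,0],[0,0,0.005,0,0,0]]'
```

```text
clock: 15.18
position: [0.4569, 0.1676, 0.2831]
tool_rot: [[-0.997, 0.076, 0.0], [0.076, 0.997, -0.0], [-0.0, -0.0, -1.0]]
force: [-0.6, 0.8, -0.9]
width: 0.0489
```

```bash
python3 -m crank '[[0,0,0.0004,0,0,0],[0,0,0.0008,0,0,0],[0,0,0.0008,0,0,0]]'
```

```text
clock: 15.55
position: [0.4569, 0.1676, 0.2824]
tool_rot: [[-0.997, 0.076, 0.0], [0.076, 0.997, -0.0], [-0.0, -0.0, -1.0]]
force: [0.0, -0.4, -1.1]
width: 0.049
```

```bash
python3 -m crank '[[0,0,0.0004,0,0,0],[0,0,0.0006,0,0,0],[0,0,0.0006,0,0,0]]'
```

```text
clock: 15.92
position: [0.457, 0.1676, 0.2819]
tool_rot: [[-0.997, 0.076, 0.0], [0.076, 0.997, 0.0], [-0.0, 0.0, -1.0]]
force: [1.0, -0.2, 1.5]
width: 0.049
```

Contact felt, with the pot's weight now carried by the pan. I'll release and rise straight up.

```bash
python3 -m crank '[[0,0,0,0,0,0],[0,0,0,0,0,0],[0,0,0,0,0,0],[0,0,0,0,0,0]]' 50; python3 -m crank '[[0,0,-0.01,0,0,0],[0,0,-0.03,0,0,0],[0,0,-0.06,0,0,0],[0,0,-0.1,0,0,0],[0,0,-0.14,0,0,0],[0,0,-0.15,0,0,0],[0,0,-0.15,0,0,0]]'
python3 - <<'E'
from h import *
im,c=snap('wrist','w9');snap('top','t9')
hsv=cv2.cvtColor(im,cv2.COLOR_RGB2HSV)
m=cv2.inRange(hsv,(15,130,90),(34,255,255))
k,l,st,ce=cv2.connectedComponentsWithStats(m)
j=1+np.argmax(st[1:,4]);print(st[j],onz(c,*ce[j],.1337).round(4))
# pull
tgt([.5378,.1624,.43],1.4947)
E
```

```text
clock: 16.42
position: [0.4569, 0.1676, 0.2818]
tool_rot: [[-0.997, 0.076, 0.0], [0.076, 0.997, 0.0], [-0.0, 0.0, -1.0]]
force: [-0.1, -0.2, 0.2]
width: 0.0683
clock: 17.3
position: [0.4568, 0.1676, 0.432]
tool_rot: [[-0.997, 0.076, 0.001], [0.076, 0.997, 0.0], [-0.001, 0.0, -1.0]]
force: [-0.8, 0.2, -0.5]
width: 0.0687
[ 292  171   52   50 2051] [0.458  0.1675 0.1337]
clock 17.4 shift [-0.0812  0.001   0.0005] rv [-1.700e-03 -1.100e-03  1.571e+00] q [ 0.11  0.21  1.56 -0.    1.37 -1.38]
```

View pics/w9.png

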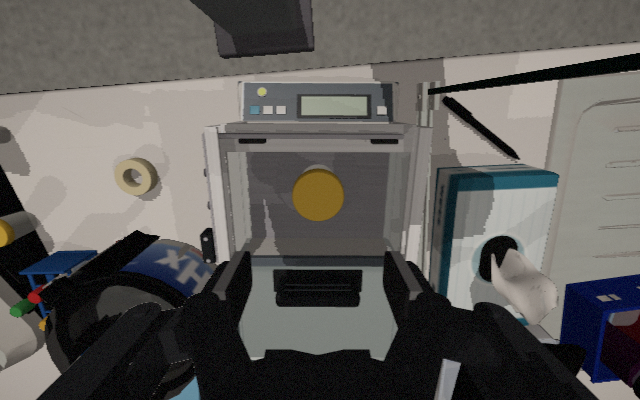

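The pot stands upright at (0.458, 0.1675), within about 1.5 mm of the pan centre. Next is the pull.

```bash
python3 -m crank '[[-0.01,0,0,0,0,0.15],[-0.02,0,0,0,0,0.33],[-0.035,0,0,0,0,0.51],[-0.05,0.001,0,0,0,0.69],[-0.06,0.001,0,0,0,0.87],[-0.07,0.001,0,0,0,1.05],[-0.075,0.001,0,0,0,1.23],[-0.08,0.001,0,-0.001,0,1.4],[-0.081,0.001,0,-0.001,-0.001,1.54],[-0.081,0.001,0,-0.001,-0.001,1.571],[-0.081,0.001,0,-0.001,-0.001,1.571]]' 60
python3 - <<'E'
from h import *
snap('wrist','w10');tgt([.5378,.1624,.3335],1.4955)
E
```

```text
clock: 18.77
position: [0.5377, 0.1625, 0.4312]
tool_rot: [[0.074, 0.997, 0.0], [0.997, -0.074, -0.0], [-0.0, 0.0, -1.0]]
force: [0.3, -0.2, 0.2]
width: 0.0651
clock 18.82 shift [-0.0001  0.      0.0979] rv [0.0007 0.0002 0.0014] q [ 0.08  0.38  1.34 -0.    1.43  0.16]
```

View pics/w10.png

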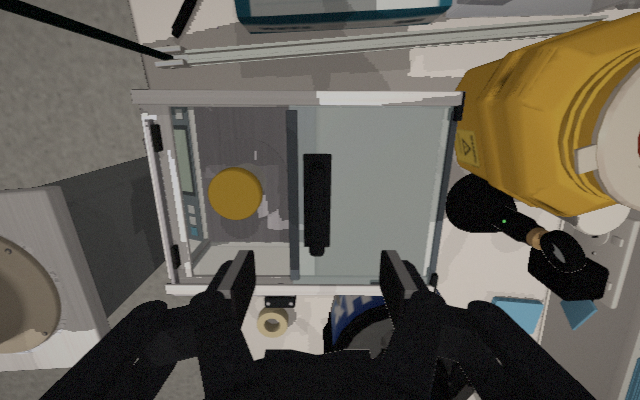

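The bar at u≈317 is centred between the pads. I'll descend and grip.

```bash
python3 -m crank '[[0,0,0.02,0,0,0.001],[0,0,0.05,0,0,0.001],[0,0,0.08,0,0,0.001],[0,0,0.095,0,0,0.001],[0,0,0.0975,0,0,0.001],[0,0,0.0975,0,0,0.001]]' 60; python3 -m crank '[[0,0,0,0,0,0],[0,0,0,0,0,0],[0,0,0,0,0,0],[0,0,0,0,0,0],[0,0,0,0,0,0]]' 255
```

```text
clock: 19.58
position: [0.5381, 0.1625, 0.3352]
tool_rot: [[0.077, 0.997, 0.003], [0.997, -0.077, 0.0], [0.0, 0.003, -1.0]]
force: [-0.1, 0.3, -0.2]
width: 0.0655
clock: 20.2
position: [0.5375, 0.1626, 0.3348]
tool_rot: [[0.077, 0.997, 0.0], [0.997, -0.077, -0.0], [-0.0, 0.0, -1.0]]
force: [-5.5, -0.6, 4.4]
width: 0.0118
```

```bash
python3 -m crank '[[0,-0.004,0,0,0,0],[0,-0.012,0,0,0,0],[0,-0.022,0,0,0,0],[0,-0.032,0,0,0,0],[0,-0.042,0,0,0,0],[0,-0.052,0,0,0,0],[0,-0.062,0,0,0,0],[0,-0.071,0,0,0,0],[0,-0.079,0,0,0,0],[0,-0.084,0,0,0,0],[0,-0.086,0,0,0,0],[0,-0.086,0,0,0,0]]'
```

```text
clock: 21.7
position: [0.4515, 0.1693, 0.3347]
tool_rot: [[0.077, 0.997, 0.002], [0.997, -0.077, 0.0], [0.001, 0.002, -1.0]]
force: [-0.0, 0.3, 6.8]
width: 0.0122
```

```bash
python3 -m crank '[[0,-0.001,0,0,0,0],[0,-0.002,0,0,0,0],[0,-0.003,0,0,0,0]]'
```

```text
clock: 22.08
position: [0.4487, 0.1695, 0.3347]
tool_rot: [[0.077, 0.997, 0.003], [0.997, -0.077, 0.0], [0.001, 0.003, -1.0]]
force: [1.8, 1.2, 7.0]
width: 0.012
```

```bash
python3 -m crank '[[0,-0.001,0,0,0,0],[0,-0.002,0,0,0,0]]'
```

```text
clock: 22.32
position: [0.4467, 0.1696, 0.3347]
tool_rot: [[0.077, 0.997, 0.003], [0.997, -0.077, 0.0], [0.001, 0.003, -1.0]]
force: [1.6, 1.3, 6.2]
width: 0.0118
```

```bash
python3 -m crank '[[0,-0.001,0,0,0,0],[0,-0.002,0,0,0,0]]'
```

```text
clock: 22.58
position: [0.4447, 0.1698, 0.3347]
tool_rot: [[0.077, 0.997, 0.003], [0.997, -0.077, 0.0], [0.001, 0.003, -1.0]]
force: [1.8, 1.4, 7.1]
width: 0.0118
```

```bash
python3 -m crank '[[0,-0.0005,0,0,0,0],[0,-0.001,0,0,0,0]]' | grep -E 'pos|force'
```

```text
position: [0.4437, 0.1698, 0.3347]
force: [0.5, 1.7, 7.1]
```

```bash
python3 -m crank '[[0,-0.0005,0,0,0,0],[0,-0.001,0,0,0,0]]' | grep -E 'pos|force'
```

```text
position: [0.4428, 0.1699, 0.3347]
force: [1.8, 1.0, 6.0]
```

```bash
python3 -m crank '[[0,-0.0005,0,0,0,0],[0,-0.001,0,0,0,0]]' | grep -E 'pos|force'
```

```text
position: [0.4418, 0.17, 0.3348]
force: [2.0, 1.2, 6.1]
```

```bash
python3 -m crank '[[0,-0.0005,0,0,0,0],[0,-0.001,0,0,0,0]]' | grep -E 'pos|force'
```

```text
position: [0.4408, 0.1701, 0.3347]
force: [1.9, 2.3, 5.7]
```

```bash
python3 -m crank '[[0,-0.0005,0,0,0,0],[0,-0.001,0,0,0,0]]' | grep -E 'pos|force'
```

```text
position: [0.44, 0.1701, 0.3348]
force: [5.1, 1.8, 4.8]
```

```bash
python3 -m crank '[[0,-0.0005,0,0,0,0],[0,-0.001,0,0,0,0]]' | grep -E 'pos|force'
```

```text
position: [0.4394, 0.1701, 0.3348]
force: [8.7, 1.9, 2.5]
```

The catch starts at TCP x≈0.4407, so home is expected near 0.4307.

```bash
python3 -m crank '[[0,-0.0005,0,0,0,0],[0,-0.001,0,0,0,0]]' | grep -E 'pos|force'
```

```text
position: [0.4382, 0.1703, 0.3347]
force: [5.4, 1.8, 4.0]
```

```bash
python3 -m crank '[[0,-0.0005,0,0,0,0],[0,-0.001,0,0,0,0]]' | grep -E 'pos|force'
```

```text
position: [0.4372, 0.1703, 0.3348]
force: [4.3, 2.7, 4.8]
```

```bash
python3 -m crank '[[0,-0.0005,0,0,0,0],[0,-0.001,0,0,0,0]]' | grep -E 'pos|force'
```

```text
position: [0.4362, 0.1704, 0.3347]
force: [4.0, 3.2, 7.2]
```

```bash
python3 -m crank '[[0,-0.0005,0,0,0,0],[0,-0.001,0,0,0,0]]' | grep -E 'pos|force'
```

```text
position: [0.4351, 0.1705, 0.3347]
force: [1.9, 2.9, 7.1]
```

```bash
python3 -m crank '[[0,-0.0005,0,0,0,0],[0,-0.001,0,0,0,0]]' | grep -E 'pos|force'
```

```text
position: [0.4339, 0.1707, 0.3347]
force: [2.2, 1.3, 7.2]
```

```bash
python3 -m crank '[[0,-0.0005,0,0,0,0],[0,-0.001,0,0,0,0]]' | grep -E 'pos|force'
```

```text
position: [0.4328, 0.1708, 0.3347]
force: [2.0, 0.1, 8.4]
```

```bash
python3 -m crank '[[0,-0.0005,0,0,0,0],[0,-0.001,0,0,0,0]]' | grep -E 'pos|force'
```

```text
position: [0.4317, 0.1709, 0.3347]
force: [1.1, 4.6, 10.0]
```

```bash
python3 -m crank '[[0,-0.0005,0,0,0,0],[0,-0.001,0,0,0,0]]' | grep -E 'pos|force'
```

```text
position: [0.4312, 0.1708, 0.3347]
force: [6.3, 2.3, 5.6]
```

```bash
python3 -m crank '[[0,-0.0005,0,0,0,0],[0,-0.0007,0,0,0,0]]' | grep -E 'pos|force'
```

```text
position: [0.4309, 0.1709, 0.3347]
force: [10.6, 1.8, 0.6]
```

```bash
python3 -m crank '[[0,-0.0005,0,0,0,0],[0,-0.0007,0,0,0,0]]' | grep -E 'pos|force'
```

```text
position: [0.4306, 0.1708, 0.3348]
force: [14.6, 3.6, 0.1]
```

The stop is firm at 15 N. I'll ease off, release and rise.

```bash
python3 -m crank '[[0,0.0008,0,0,0,0],[0,0.0012,0,0,0,0]]' | grep -E 'pos|force'; python3 -m crank '[[0,0,0,0,0,0],[0,0,0,0,0,0],[0,0,0,0,0,0],[0,0,0,0,0,0]]' 60
```

```text
position: [0.4312, 0.1708, 0.3348]
force: [5.4, 2.7, 5.8]
clock: 27.32
position: [0.4309, 0.1707, 0.334]
tool_rot: [[0.077, 0.997, 0.001], [0.997, -0.077, -0.0], [-0.0, 0.001, -1.0]]
force: [-0.6, -0.6, 0.7]
width: 0.0653
```

```bash
python3 -m crank '[[0,0,-0.02,0,0,0],[0,0,-0.05,0,0,0],[0,0,-0.08,0,0,0],[0,0,-0.1,0,0,0],[0,0,-0.1,0,0,0]]'
python3 - <<'E'
from h import *
snap('wrist','w11');snap('top','t11')
E
```

```text
clock: 27.95
position: [0.4308, 0.1707, 0.435]
tool_rot: [[0.077, 0.997, 0.004], [0.997, -0.077, 0.0], [0.0, 0.004, -1.0]]
force: [-0.2, 1.1, -0.7]
width: 0.0654
```

View pics/w11.png

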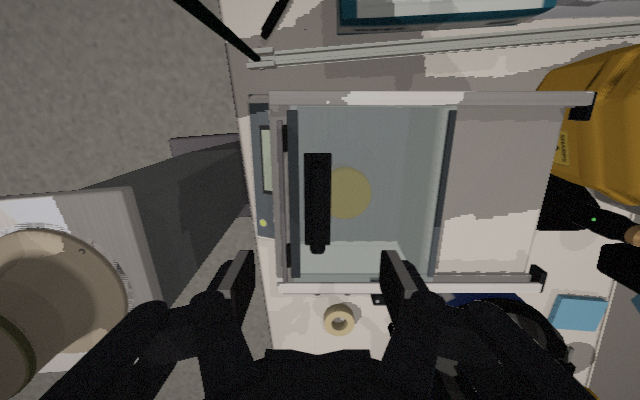

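The pane's front edge (u≈290) lies against both black stops, the pull is at (317,200), and the pot stands upright under the glass at (350,193). I'll check the pull's position and the bystanders.

Run:
```python
from h import *
im,c=load('w11')
g=cv2.cvtColor(im,cv2.COLOR_RGB2GRAY);row=g[190:200,290:345].mean(0);d=np.where(row<45)[0]+290
print(d.min(),d.max()); a=onz(c,d.min(),195,.155);b=onz(c,d.max()+1,195,.155);print(a.round(4),b.round(4),((a+b)/2).round(4))
cv2.imwrite('pics/w11z.png',cv2.resize(im[90:300,240:450,::-1],None,fx=2.8,fy=2.8))
A,_=load('top0');B,_=load('t11')
cv2.imwrite('pics/cmp.png',np.vstack([A[150:300,160:480],B[150:300,160:480]])[:,:,::-1].repeat(2,0).repeat(2,1)[:, :])
```

```text
305 330
[0.4216 0.176  0.155 ] [0.4446 0.1742 0.155 ] [0.4331 0.1751 0.155 ]
```

View pics/w11z.png

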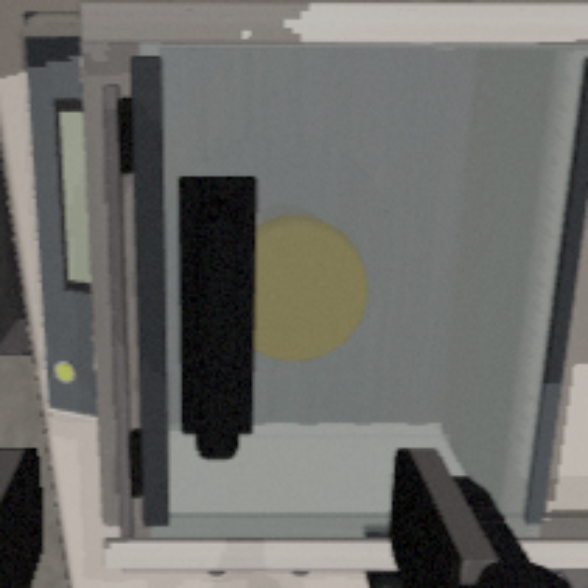

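View pics/cmp.png

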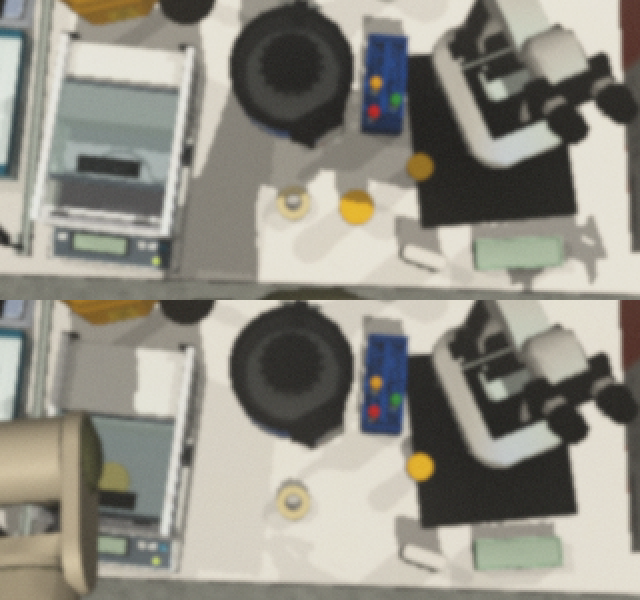

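Run:
```python
from h import *
for f in('w10','w11','w4'):
    im,c=load(f)
    g=cv2.cvtColor(im,cv2.COLOR_RGB2GRAY)
    u0=280 if f!='w4' else 395
    for v in (170,195,220):
        row=g[v-3:v+4,u0:u0+70].mean(0);d=np.where(row<45)[0]+u0
        d=d[(d>(295 if f!='w4' else 404))] 
        a=onz(c,d.min(),v,.155);b=onz(c,d.max()+1,v,.155);m=(a+b)/2
        print(f,v,d.min(),d.max(),m.round(4),'along x',((m[:2]-[.4567,.1671])@[np.cos(YAW),np.sin(YAW)]).round(4))
```

```text
w10 170 304 330 [0.5402 0.19   0.155 ] along x 0.0815
w10 195 304 329 [0.5382 0.168  0.155 ] along x 0.0812
w10 220 304 329 [0.5364 0.1447 0.155 ] along x 0.0812
w11 170 304 330 [0.4344 0.1976 0.155 ] along x -0.0246
w11 195 305 330 [0.4331 0.1751 0.155 ] along x -0.0242
w11 220 298 329 [0.4276 0.1518 0.155 ] along x -0.0278
w4 170 408 441 [0.5426 0.1896 0.155 ] along x 0.084
w4 195 405 439 [0.5413 0.1673 0.155 ] along x 0.0843
w4 220 405 436 [0.5407 0.1438 0.155 ] along x 0.0856
```

Run:
```python
from h import *
s=arm.state();print(s['clock'],s['position'],s['force']);print(order.finish_job())
```

```text
28.05 [0.43074946 0.17069333 0.43325785] [-0.35591335  0.15820256  0.13515497]
the job is handed in; nothing more can be done
None
```

The pot is on the pan and the roof is shut and home. I handed the job in at 28 s of the 67 s, with the gripper clear above the balance.

- **Opening:** I gripped the black pull, slid the roof back until it met its rear stop (about 20 N), eased off and let go.
- **Placing:** I lifted the middle-sized yellow-capped pot by its cap and lowered it in sub-millimetre steps. I let go when the force reading moved from −1.1 to +1.5 N. The camera then showed the pot upright at (0.458, 0.1675), about 1.4 mm from the measured pan centre.
- **Closing:** The catch began to resist at TCP x ≈ 0.4407. The front stop was firm at about 0.431, pressed to at most 15 N, which puts h at about 0.009. I eased off before letting go.

**Last checks:**
- The last wrist picture shows the pane's front edge against both black stops and the pot upright under the glass.
- The top view shows the tape roll, timer and slide box where they were.

**Disagreement:** The camera put the roof at about 0.0103 and the arm at about 0.009. That gap is near the roughly 1 mm limit of the pixel measurement. I did not see a clear pull-in force as the pane passed the catch. I took it as home because the stop was firm and the pane had not sprung back after I let go.

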